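Open the push-and-turn cap and the pour valve of a solvent can

ROBOT

A 7-joint arm with a two-finger parallel gripper is mounted at the origin on the work surface. World frame = base frame: x ahead of the robot, y to its left, z up, the work surface at z = 0. Lengths are in mm, angles in rad, forces in N, time in s.
With the tool pointing down it reaches from about 400 to 750 mm from the base axis. Payload 19.5 kg.
Tool frame: the origin (TCP) lies on the centre line of the jaws, within the pads' length; the fingertips stand 22 mm ahead of it and the grasp point (between the pads) lies 3 mm ahead of it (robot.tcp_to_tips is the distance from the TCP to the fingertips, in mm); z points along the fingers, y is the line along which they close (so a half turn about z gives the same grasp; the last joint's range is limited). The gripper opens to 85 mm and grips with 20 to 120 N. Pads are 22 mm wide; open, the fingers measure 114 mm over their backs; the gripper's body (76 mm by 85 mm) begins 54 mm behind the grasp point. The pads swing forward as they close: fully open they stand 13 mm farther back than shut.
Start: joints at [-1.284, 0.707, -0.028, 1.485, 0.022, 0.951, -0.075], TCP at [185.658, 544.173, 220.768] pointing down, gripper open.
Joint ranges: [-2.71, 2.71], [-0.32, 2.16], [-1.57, 1.52], [0, 2.45], [-1.46, 4.6], [0, 2.02], [-2.83, 2.83]. Speed limits (rad/s): [1.89, 1.89, 2.57, 2.57, 3.01, 3.01, 3.01].

INTERFACE

Orientations are given as a unit quaternion [x, y, z, w].
In Python, from cell import robot, optics gives the robot as it stands.
- The arm moves only by the tool apply_moves, never from a script. Its argument "increments" is a list of rows, each a list of 7 numbers: the turn, a rotation vector about the tool's x, y, z in rad, then the shift along the tool's x, y, z in mm, then the opening, from 0 (shut) to 1 (fully open). In form: [[rx, ry, rz, tx, ty, tz, claw], ...]. A call has exactly 8 rows; each row shifts and turns the commanded pose from where the row before left it, along the tool's axes as they then stand; what a row does not reach is not made up. A row lasts 1/10 s, in which the tool goes at most 50 mm and 8.59 degrees, less where a joint would pass 70% of its speed; a pose out of reach is approached as far as the arm can. A call is refused whole if a number of a shift passes 50 or a number of a turn 0.15, either way. A call with a gripper value outside its range is refused whole. The fingers move at their own pace and stop on an object; "force" is the grip in N (left out, the last holds). Time passes only in rows, so rows that do not move let the fingers close, or fill a call up. It gives the time, the measured TCP pose, the force, the opening and the grip force at its end, in the units of the state.
- robot.get_state(): the state, without advancing time (a new reading comes with each control period).
- optics.capture(name): name is "scene" or "top" or "wrist"; returns a dict with "image" (420x560x3 uint8, red, green, blue), "z_map" (420x560 float32, mm along the optical axis (not along the pixel's ray), 0 where there is no reading), "fov_y" (degrees; the focal length in pixels is half the picture's height over the tangent of half this angle, whatever the lens; pixels are square), "cx", "cy" (the principal point, pixels), "eye" and "orientation" of the camera in the world. Camera axes: x right, y up, looking along -z (the intrinsics and any distortion apply to the point x, -y, -z); pixel columns grow to the right and rows downward; lengths in mm; the calibration is good to about 2 mm. A picture is of the moment at which its call begins.
- robot.job_done(): hands the job in; it is judged then, once.
Trained networks look in the newest picture that a camera, given by its name, has taken for a name from the list of things; names that differ only in an ending like _2 or _b are one class to them, and where a whole thing is asked for, a point or a joint stands for the part that bears it (a point fixed in the world has none). Each returns a list of dicts, best first, with "conf" (0 to 1); they miss things now and then, are a little off and sometimes report something else, mostly with a low value. They report only what shows in the picture. A call takes as long as a camera call.
- optics.trace(camera, query): "region" (420x560 bool, what is visible of it) and "bbox" ([left, top, right, bottom] in pixels, round what is visible of it).
- optics.spot_point(camera, query): "position" ([row, column] in pixels: a listed point, or the origin of a listed thing).
The state is a dict: "time": time; "joints": joint angles; "joint_velocities": joint speeds; "joint_torque": joint torques, N m; "eef_pos": TCP position; "tcp_rot": TCP orientation; "contact_force": force on the tool from outside, world axes, zero at the start; "torque": the same for the moment, N m; "grip_width": finger opening in mm; "grip_force": force on a finger pad.
Only numpy, scipy, OpenCV 4.12 (cv2) and the standard library are available. Lean on these libraries where they do the work, as an engineer would, in place of code of your own. Each camera call takes 0.05 s, during which the arm holds its last target. There are 200 camera calls.

TASK

Get the leather-dye solvent can ready to pour: push its child-resistant cap down hard and turn it anticlockwise until the steel tail under the cap has swung all the way to its stop, then swing the pour-valve lever fully out in line with the spout. Leave the other things on the bench where they are, and let go of everything at the end.

Things in the scene. Friction and masses are not known exactly. Their poses are not given: they have to be found in the camera images.
- can: Flat rectangular sheet-metal solvent can, fixed, 160 (x) by 260 (y) by 140 mm high. Origin: centre of its underside; at yaw 0 x points away from the robot, y left, z up. In its frame: cap axis at x 15, y -45 mm; valve pivot at x -50, y 70 mm; a brass spout (dia 22 mm) runs from the valve to x -136 mm, then down to 106 mm above the bench.
- cap_deck (a point): Centre of the flat top (deck) of the black round cap shell, diameter 72 mm, deck 186 mm above the bench when up. A straight grey grip bar stands on the deck: 64 long, 14 thick, 21 mm tall, centred on the cap axis, along this point's x axis. The point's z is up; it turns and sinks with the shell.
- cap_turn (a joint): Angle (rad) of the outer cap shell and its grip bar, positive anticlockwise from above; at 0 the bar lies along the can's x axis. The shell spins freely (0.02 N m) while it is up; pressed down and meshed there is up to 0.6 rad of free turn before the teeth drive the inner cap.
- cap_press (a joint): How far (m) the cap shell is pressed down: 0 up, 0.008 hard down; sprung up with 6 N rising to 16 N. Pressed, two teeth in the shell drop among six equally spaced teeth of the inner cap: they mesh from 2 mm, and beyond 5 mm the inner cap is unlocked. Stuck at about 2 mm it stands tooth on tooth: turn under pressure till it drops, then press home. Both stops are rigid.
- cap_inner (a joint): Angle (rad) of the inner cap with its steel tail: starts at 0 to 0.08 (locked, tail towards the can's -x side, across the lever's path), 1.70 at the open stop (tail towards the can's -y side). It grows anticlockwise from above, takes about 0.22 N m, stays where it is left when the cap is released, and needs more than one grasp of the bar as a rule.
- tail_tip (a point): Top of the upright nub (10 by 13 mm) at the end of the steel tail, 83 mm from the cap axis, 176 mm above the bench. Closed, it stands just outside the lever's end and blocks it; the lever is free once the tail has turned beyond about 0.3 rad.
- valve (a joint): Angle (rad) of the pour-valve lever: 0 closed (lever along the can's -y direction, across the front of the cap), 1.571 open (lever along the can's -x direction, in line with the spout). Grows clockwise from above; takes about 0.12 N m and stays where it is left.
- valve_grip (a point): Centre of the top of the lever's upright round grip, diameter 18 mm, standing 40 mm above the flat lever (its top 214 mm above the bench), 60 mm from the pivot. The flat steel lever is 125 long, 16 wide, 8 mm thick, its top at 170 mm above the bench.
- valve_pivot (a point): Point on the lever's vertical pivot axis, 170 mm above the bench.
- cup: Bystander: open steel cup under the spout, 72 mm diameter, 70 mm high; origin at the centre of its underside.
- jar: Bystander: amber glass jar, 64 mm diameter, 85 mm high, to the left of the can; origin at the centre of its underside.
- cutter: Bystander: rotary cutter lying to the right of the can, about 165 mm long along x, 45 mm high; origin near its middle, on the bench.
- hatchet: Bystander: hatchet lying on the right, 330 mm long along x, 28 mm high; origin on the bench, below its middle.
- mallet: Bystander: hammer-shaped mallet lying on the left, 280 mm long along x.
- awl: Bystander: awl with a bulbous handle lying at the front left, 155 mm long along x, 28 mm high.
- spray: Bystander: spray can standing at the left, 60 mm diameter, 190 mm high; origin at the centre of its underside.

How it is judged:
By the outcome, as a careful person would: the job done as asked, in the order asked, and still so for the second after the job is handed in, with the robot touching nothing.
It also fails if it takes over 69 s, if anything falls off the work surface, if the arm or the gripper's body presses on something with over 40 N, if the wrist force passes 120 N, or if a joint passes its speed limit or range.

## Working session

There is one attempt and no reset: what is moved stays moved. The work goes in short steps, Python scripts to look and compute and a tool call to move; the robot and the scene stay as the last step left them, time stands still between calls to the robot, and variables do not carry over. Pictures are saved under pics/ and viewed, at most 10 in all, crops included, and the job is handed in when it is done.

Besides the shell and the picture viewer there is one more tool, called after "Request:" as name(argument=value, ...), one argument or row to a line, values as JSON. apply_moves: Moves the arm, as the interface text tells. Its arguments: {"type":"object","properties":{"increments":{"type":"array"},"force":{"type":"number"}},"required":["increments"]}

```bash
ls; mkdir -p pics; cat > h.py <<'E'
import numpy as np, cv2
from cell import robot, optics
from scipy.spatial.transform import Rotation as R
def cam(n):
    c=optics.capture(n); c['f']=210/np.tan(np.radians(c['fov_y'])/2); return c
def world(c,r,col,z=None,d=None):
    # pixel -> world at height z or by depth d
    o=R.from_quat(c['orientation'])
    v=o.apply([(col-c['cx'])/c['f'],-(r-c['cy'])/c['f'],-1.])
    e=np.array(c['eye'])
    return e+v*(d if d is not None else (z-e[2])/v[2])
def save(c,n): cv2.imwrite('pics/'+n+'.png',c['image'][:,:,::-1])
E
python3 - <<'E'
from h import *
s=robot.get_state(); print({k:np.round(v,3).tolist() for k,v in s.items()})
for n in ['top','scene']:
    c=cam(n); save(c,n+'1'); print(n,{k:c[k] for k in c if k not in('image','z_map')})
    for q,z in [('cap_deck',186),('tail_tip',176),('valve_grip',214),('valve_pivot',170),('can',0),('cup',0),('jar',0),('spray',0)]:
        for p in optics.spot_point(n,q)[:2]:
            r,k=p['position']; print(q,round(p['conf'],2),np.round([r,k]),np.round(world(c,r,k,z),1), c['z_map'][int(r),int(k)])
E
```

```text
pics
{'time': 0.0, 'joints': [-1.284, 0.707, -0.028, 1.485, 0.022, 0.951, -0.076], 'joint_velocities': [0.001, 0.001, 0.0, -0.001, -0.0, -0.001, 0.0], 'joint_torque': [0.001, -88.324, 1.235, -23.616, 0.017, 0.007, 0.0], 'eef_pos': [185.585, 543.963, 220.345], 'tcp_rot': [0.164, 0.987, -0.001, -0.0], 'contact_force': [0.06, -0.551, -0.595], 'torque': [-0.03, -0.018, -0.003], 'grip_force': 0.0, 'grip_width': 85.4}
top {'fov_y': 46.234653799538805, 'cx': 281.5033302762306, 'cy': 206.51103473069062, 'eye': array([ 297.02691013,   -4.16174383, 1495.34857365]), 'orientation': array([ 0.07029961, -0.06725566, -0.70137026,  0.70612633]), 'f': np.float64(491.92583117018415)}
cap_deck 0.78 [183. 294.] [622.1 -30.8 186. ] 1321.0248
tail_tip 0.73 [214. 295.] [538.2 -34.2 176. ] 1383.2032
tail_tip 0.28 [268. 120.] [387.7 431.6 176. ] 1464.3601
valve_pivot 0.76 [212. 256.] [542.2  73.4 170. ] 1333.4419
can 0.55 [203. 280.] [603.5   8.1   0. ] 1381.0585
cup 0.71 [248. 255.] [463.6  82.6   0. ] 1494.3387
jar 0.96 [197. 208.] [620.5 232.9   0. ] 1448.0302
spray 0.69 [173. 146.] [696.4 431.7   0. ] 1457.2947
scene {'fov_y': 54.708687035531945, 'cx': 282.1337321939749, 'cy': 207.85921447610428, 'eye': array([994.76656134, 524.50911653, 963.02901676]), 'orientation': array([0.11368434, 0.32008475, 0.87908728, 0.33440572]), 'f': np.float64(405.92243004310404)}
cap_deck 0.95 [200. 256.] [608.7 -30.9 186. ] 1013.9903
tail_tip 0.56 [191. 272.] [551.4 -34.1 176. ] 1081.5576
valve_grip 0.6 [194. 286.] [555.   21.5 214. ] 1003.4405
valve_pivot 0.68 [213. 305.] [537.5  74.5 170. ] 1005.9942
can 0.59 [246. 274.] [586.2   4.9  -0. ] 995.73126
cup 0.77 [235. 323.] [455.   71.2  -0. ] 1014.41595
spray 0.77 [391. 356.] [705.5 425.2   0. ] 843.1739
spray 0.7 [321. 457.] [395.4 480.6   0. ] 987.0147
```

```bash
python3 - <<'E'
import cv2,numpy as np
a=cv2.imread('pics/top1.png')[140:290,190:350]; b=cv2.imread('pics/scene1.png')[140:290,200:360]
cv2.imwrite('pics/c.png',np.hstack([cv2.resize(a,(400,375),interpolation=2),cv2.resize(b,(400,375),interpolation=2)]))
E
```

```text
(no output)
```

View pics/c.png

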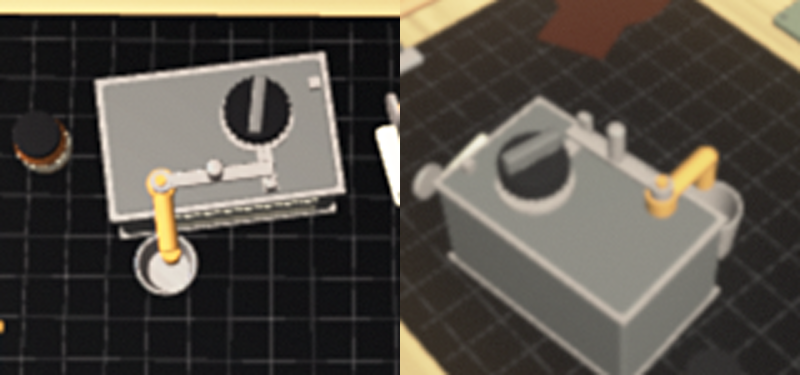

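View pics/top1.png

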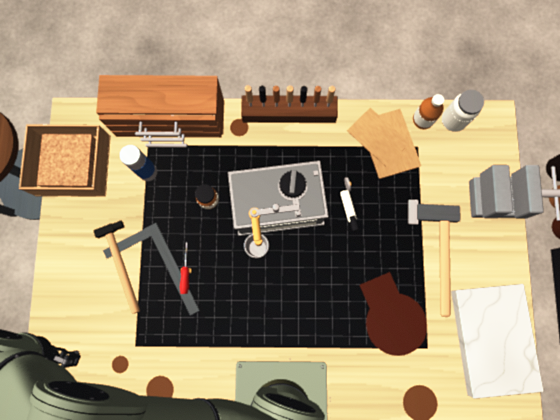

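Request:
apply_moves(
  increments=[
    [0, 0, 0, -25, -15, -25, 1],
    [0, 0, 0, -35, -25, -25, 1],
    [0, 0, 0, -35, -25, -25, 1],
    [0, 0, 0, -35, -25, -25, 1],
    [0, 0, 0, -35, -25, -20, 1],
    [0, 0, 0, -35, -25, -20, 1],
    [0, 0, 0, -35, -25, -20, 1],
    [0, 0, 0, -35, -25, 0, 1],
  ],
)

```text
time: 1.7
eef_pos: [381.1, 275.9, 383.0]
tcp_rot: [0.164, 0.987, 0.001, 0.001]
contact_force: [0.5, 0.3, -0.3]
grip_width: 85.3
grip_force: 0.0
```

Request:
apply_moves(
  increments=[
    [0, 0, 0, -35, -25, 0, 1],
    [0, 0, 0, -35, -25, 0, 1],
    [0, 0, 0, -35, -25, 0, 1],
    [0, 0, 0, -35, -25, 0, 1],
    [0, 0, 0, -35, -25, 0, 1],
    [0, 0, 0, -35, -25, 0, 1],
    [0, 0, 0, -35, -25, 0, 1],
    [0, 0, 0, -30, -25, 0, 1],
  ],
)

```text
time: 2.5
eef_pos: [576.4, -2.7, 380.7]
tcp_rot: [0.164, 0.986, -0.0, -0.0]
contact_force: [0.4, 0.9, -0.7]
grip_width: 85.5
grip_force: 0.0
```

```bash
python3 - <<'E'
from h import *
print(robot.tcp_to_tips)
s=robot.get_state(); print({k:np.round(s[k],3).tolist() for k in ['time','joints','eef_pos','tcp_rot','contact_force','grip_width']})
c=cam('wrist'); save(c,'w1'); print({k:c[k] for k in c if k not in('image','z_map')})
for q,z in [('cap_deck',186),('tail_tip',176),('valve_grip',214),('valve_pivot',170),('can',0)]:
    for p in optics.spot_point('wrist',q)[:2]:
        r,k=p['position']; d=c['z_map'][int(r),int(k)]; print(q,round(p['conf'],2),np.round([r,k]),np.round(world(c,r,k,z),1),np.round(world(c,r,k,d=d),1))
# depth clouds
for n in ['top','scene','wrist']:
    c=cam(n) if n!='wrist' else c
    o=R.from_quat(c['orientation']); rr,kk=np.mgrid[:420,:560]; d=c['z_map']
    P=np.array(c['eye'])+o.apply((np.stack([(kk-c['cx'])/c['f'],-(rr-c['cy'])/c['f'],-np.ones_like(kk,float)],-1)*d[...,None]).reshape(-1,3))
    def show(nm,q,lo,hi):
        t=optics.trace(n,q)
        if not t: print(n,nm,'none'); return
        m=t[0]['region'].ravel()&(P[:,2]>lo)&(P[:,2]<hi)&(d.ravel()>0)
        if m.sum()<20: print(n,nm,m.sum());return
        Q=P[m]; (cx,cy),(w,h),a=cv2.minAreaRect(Q[:,:2].astype(np.float32)); print(n,nm,round(t[0]['conf'],2),m.sum(),'med',np.round(np.median(Q,0),1),'rect',np.round([cx,cy,w,h,a],1))
    show('can top','can',132,150); show('bar','cap_deck',198,215); show('cap','cap_deck',180,215); show('grip','valve_grip',205,220)
E
```

```text
22.0
{'time': 2.5, 'joints': [-0.065, 0.589, 0.032, 1.142, -0.018, 1.411, 1.206], 'eef_pos': [576.405, -2.712, 380.682], 'tcp_rot': [0.164, 0.986, -0.0, -0.0], 'contact_force': [0.437, 0.873, -0.738], 'grip_width': 85.506}
{'fov_y': 65.23067394341659, 'cx': 280.9772347730176, 'cy': 204.06036253695552, 'eye': array([507.47277218,  20.61971627, 534.55341751]), 'orientation': array([-0.1193153 , -0.08457138,  0.57574138,  0.80444603]), 'f': np.float64(328.17427449372445)}
cap_deck 0.93 [220. 272.] [621.  -29.5 186. ] [613.8 -26.3 208.3]
tail_tip 0.69 [159. 234.] [544.4 -47.5 176. ] [544.2 -47.2 177.6]
valve_grip 0.72 [149. 291.] [549.6  15.7 214. ] [549.3  15.7 215.7]
valve_pivot 0.95 [123. 341.] [545.6  75.3 170. ] [544.5  73.7 180.9]
can 0.7 [164. 294.] [602.4  10.1   0. ] [577.   12.9 143.2]
top can top 0.87 1420 med [594.4 110.1 138.6] rect [601.3  15.4 165.  264.    7.5]
top bar none
top cap none
top grip 0
scene can top 0.75 3989 med [612.1  50.3 140.8] rect [576.1   9.7 213.  265.5   8.1]
scene bar 0.64 162 med [622.6 -26.  206.8] rect [620.2 -28.5  17.2  63.8  86.3]
scene cap 0.64 556 med [624.  -22.  188.1] rect [622.7 -27.2  71.2  72.9  15.6]
scene grip 0.81 38 med [550.6  19.2 213.7] rect [550.5  18.6  15.3  14.5  84.1]
wrist can top 0.79 3816 med [604.1  39.  140.8] rect [362.8 -19.1 643.1 265.4   7.7]
wrist bar 0.79 197 med [612.1 -24.1 207.1] rect [592.7 -13.1  31.6 121.5  63.1]
wrist cap 0.79 584 med [617.2 -18.9 188.8] rect [583.1  -2.2  74.7 153.2  53.9]
wrist grip 0
```

View pics/w1.png

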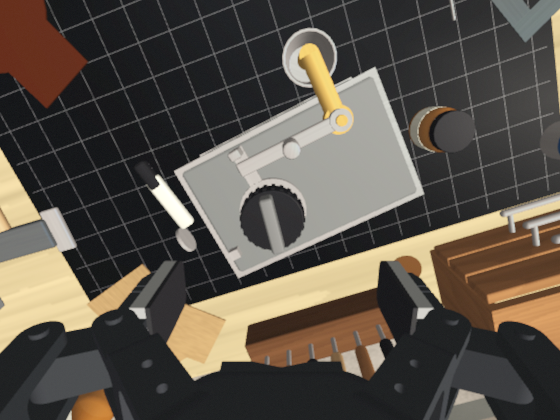

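Request:
apply_moves(
  increments=[
    [0, 0, 0.149, 0, 0, 0, 1],
    [0, 0, 0.149, 0, 0, 0, 1],
    [0, 0, 0.149, 0, 0, 0, 1],
    [0, 0, 0.149, 0, 0, 0, 1],
    [0, 0, 0.149, 0, 0, 0, 1],
    [0, 0, 0.149, 0, 0, 0, 1],
    [0, 0, 0.149, 0, 0, 0, 1],
    [0, 0, 0.149, 0, 0, 0, 1],
  ],
)

```text
time: 4.3
eef_pos: [575.5, -0.9, 380.8]
tcp_rot: [0.691, 0.722, -0.0, 0.0]
contact_force: [1.1, -0.8, 0.1]
grip_width: 85.5
grip_force: 0.0
```

Request:
apply_moves(
  increments=[
    [0, 0, 0.149, 0, 0, 0, 1],
    [0, 0, 0.149, 0, 0, 0, 1],
    [0, 0, 0.149, 0, 0, 0, 1],
    [0, 0, 0.149, 0, 0, 0, 1],
    [0, 0, 0.149, 0, 0, 0, 1],
    [0, 0, 0.149, 0, 0, 0, 1],
    [0, 0, 0.149, 0, 0, 0, 0.6],
    [0, 0, 0.149, 0, 0, 0, 0.6],
  ],
)

```text
time: 5.1
eef_pos: [575.5, -0.9, 380.8]
tcp_rot: [0.978, 0.21, -0.0, 0.0]
contact_force: [0.5, 0.3, -0.2]
grip_width: 59.1
grip_force: 0.0
```

```bash
cat >> h.py <<'E'
def cloud(c):
    o=R.from_quat(c['orientation']); rr,kk=np.mgrid[:420,:560]; d=c['z_map']
    P=np.array(c['eye'])+o.apply((np.stack([(kk-c['cx'])/c['f'],-(rr-c['cy'])/c['f'],-np.ones_like(kk,float)],-1)*d[...,None]).reshape(-1,3))
    return P[d.ravel()>0]
def bar(c,x,y,lo=200,hi=213,r=42):
    P=cloud(c); Q=P[(np.hypot(P[:,0]-x,P[:,1]-y)<r)&(P[:,2]>lo)&(P[:,2]<hi)]
    if len(Q)<10: return len(Q)
    (a,b),(w,h),t=cv2.minAreaRect(Q[:,:2].astype(np.float32)); t=t if w>h else t+90
    v=np.linalg.svd(Q[:,:2]-Q[:,:2].mean(0))[2][0]
    return len(Q),np.round([a,b,w,h],1),'ang rect %.3f pca %.3f'%(np.radians(t),np.arctan2(v[1],v[0]))
def st():
    s=robot.get_state(); Rm=R.from_quat(s['tcp_rot']).as_matrix()
    print('t %.2f'%s['time'],'j',np.round(s['joints'],2),'p',np.round(s['eef_pos'],1),'yaw %.3f'%np.arctan2(Rm[1,0],Rm[0,0]),'z',np.round(Rm[:,2],3),'F',np.round(s['contact_force'],1),'T',np.round(s['torque'],2),'w %.1f g %.1f'%(s['grip_width'],s['grip_force']))
    return s,Rm
E
python3 - <<'E'
from h import *
s,Rm=st()
for n in ['scene','wrist','top']:
    c=cam(n); print(n,bar(c,621.5,-29.5))
    for p in optics.spot_point(n,'cap_deck')[:1]: print(p['conf'],world(c,*p['position'],186).round(1))
E
```

```text
t 5.10 j [-0.34  0.66  0.68  1.16 -0.4   1.46 -0.87] p [575.5  -0.9 380.8] yaw 0.423 z [-0. -0. -1.] F [ 0.5  0.3 -0.2] T [-0.07 -0.06  0.05] w 59.1 g 0.0
scene (147, array([620.1, -28.4,  15.4,  63.9]), 'ang rect 3.047 pca -0.102')
0.84 [623.  -22.4 186. ]
wrist (934, array([621.6, -29.5,  14.4,  63.7]), 'ang rect 3.056 pca 3.048')
0.42 [540.2  14.7 186. ]
top 0
0.39 [631.4 -31.  186. ]
```

Request:
apply_moves(
  increments=[
    [0, 0, 0.1275, 0, 0, 0, 0.6],
    [0, 0, 0.1275, 0, 0, 0, 0.6],
    [0, 0, 0.1275, 0, 0, 0, 0.6],
    [0, 0, 0.1275, 0, 0, 0, 0.6],
    [0, 0, 0, 16, 8, 30, 0.6],
    [0, 0, 0, 16, 8, 30, 0.6],
    [0, 0, 0, 16, 8.5, 30, 0.6],
    [0, 0, 0, 0, 0, 30, 0.6],
  ],
)

```text
time: 6.2
eef_pos: [622.2, -30.8, 259.1]
tcp_rot: [0.999, -0.04, -0.0, 0.0]
contact_force: [-0.0, 1.3, 0.3]
grip_width: 50.9
grip_force: 0.0
```

```bash
python3 - <<'E'
from h import *
s,Rm=st()
c=cam('wrist');save(c,'w2'); print(bar(c,621.5,-29.5)); print(np.round(Rm.T@(np.array([621.6,-29.5,211])-s['eef_pos']),1))
E
```

```text
t 6.20 j [-0.3   0.85  0.75  1.24 -0.57  1.26 -1.2 ] p [622.2 -30.8 259.1] yaw -0.080 z [-0.    -0.001 -1.   ] F [-0.   1.3  0.3] T [ 0.02 -0.04  0.05] w 50.9 g 0.0
(1886, array([622.4, -29.7,  13.8,  63.7]), 'ang rect 3.053 pca 3.050')
[-0.6 -1.3 48.1]
```

View pics/w2.png

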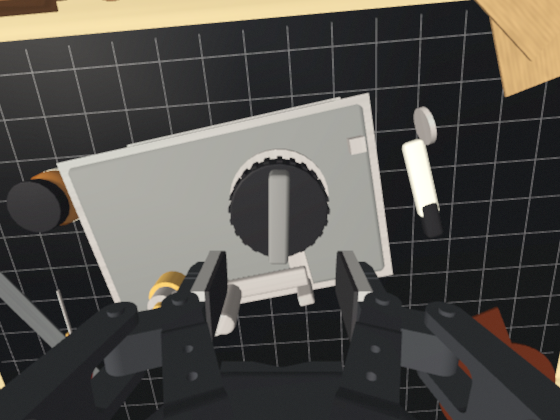

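Request:
apply_moves(
  increments=[
    [0, 0, 0, 0, -1.2, 20, 0.5],
    [0, 0, 0, 0, 0, 20, 0.5],
    [0, 0, 0, 0, 0, 7, 0.5],
    [0, 0, 0, 0, 0, 0, 0],
    [0, 0, 0, 0, 0, 0, 0],
    [0, 0, 0, 0, 0, 0, 0],
    [0, 0, 0, 0, 0, 0, 0],
    [0, 0, 0, 0, 0, 0, 0],
  ],
  force=70,
)

```text
time: 7.05
eef_pos: [621.6, -28.0, 214.2]
tcp_rot: [0.999, -0.04, 0.0, 0.0]
contact_force: [-0.7, 0.6, 0.1]
grip_width: 0.1
grip_force: 0.0
```

```bash
python3 - <<'E'
from h import *
st()
E
```

```text
t 7.05 j [-0.31  0.89  0.73  1.32 -0.61  1.15 -1.17] p [621.6 -28.  214.2] yaw -0.081 z [ 0. -0. -1.] F [-0.7  0.6  0.1] T [ 0.   -0.01  0.03] w 0.1 g 0.0
```

```bash
python3 - <<'E'
from h import *
c=cam('wrist'); b=cam('scene'); print(bar(b,621.5,-29.5))
A=c['image']; B=cv2.resize(b['image'][140:260,200:360],(560,420))
cv2.imwrite('pics/g1.png',cv2.resize(np.hstack([A,B]),(800,300))[:,:,::-1]); st()
E
```

```text
(149, array([620.5, -28.7,  15.2,  63.7]), 'ang rect 3.079 pca -0.100')
t 7.15 j [-0.31  0.89  0.73  1.32 -0.61  1.15 -1.17] p [621.5 -28.1 214. ] yaw -0.081 z [ 0. -0. -1.] F [-0.1 -0.4 -0.1] T [-0.   -0.01  0.05] w 0.3 g 0.0
```

View pics/g1.png

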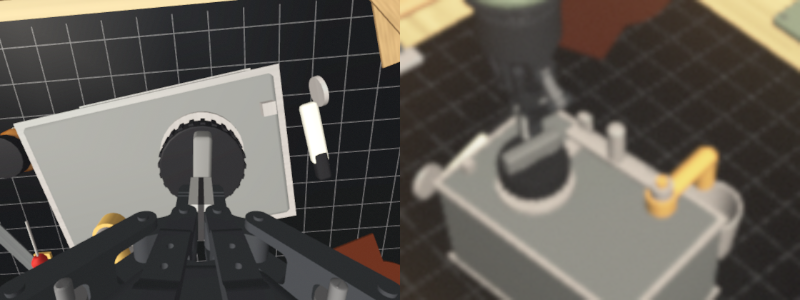

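```bash
python3 - <<'E'
from h import *
s,Rm=st()
for n in ['wrist','scene']:
    P=cloud(cam(n)); L=(P-s['eef_pos'])@Rm   # tool coords
    m=(abs(L[:,0])<40)&(abs(L[:,1])<40)&(L[:,2]>-60)
    L=L[m]
    for a in range(-40,32,4):
        q=L[(L[:,2]>=a)&(L[:,2]<a+4)]
        if len(q): print(n,a,len(q),np.round(q[:,:2].min(0)),np.round(q[:,:2].max(0)),np.round(np.median(q[:,:2],axis=0)))
E
```

```text
t 7.15 j [-0.31  0.89  0.73  1.32 -0.61  1.15 -1.17] p [621.5 -28.1 214. ] yaw -0.081 z [ 0. -0. -1.] F [-0.1 -0.4 -0.1] T [-0.   -0.01  0.05] w 0.3 g 0.0
wrist -40 338 [  7. -13.] [13. 14.] [9. 1.]
wrist -36 309 [  7. -13.] [12. 14.] [11.  0.]
wrist -32 272 [  7. -13.] [12. 14.] [8. 1.]
wrist -28 268 [  7. -13.] [12. 14.] [8. 0.]
wrist -24 227 [  7. -13.] [12. 14.] [11.  0.]
wrist -20 154 [  7. -12.] [12. 12.] [12.  0.]
wrist -16 31 [11. -6.] [12.  7.] [11.  1.]
wrist 4 1357 [ 0. -5.] [33.  8.] [18.  1.]
wrist 8 167 [ 0. -5.] [33.  9.] [29.  3.]
wrist 12 45 [30. -5.] [33.  9.] [32.  2.]
wrist 16 46 [30. -5.] [33.  8.] [33.  1.]
wrist 20 39 [30. -5.] [33.  8.] [33.  2.]
wrist 24 6234 [-28. -34.] [36. 36.] [6. 3.]
wrist 28 1012 [-28. -36.] [38. 39.] [18. -1.]
scene -40 7 [  2. -13.] [9. 7.] [ 7. -7.]
scene -36 13 [ -8. -14.] [10.  3.] [ 5. -8.]
scene -32 13 [ -8. -14.] [10.  2.] [  0. -12.]
scene -28 11 [ -7. -15.] [9. 1.] [  4. -10.]
scene -24 11 [ -2. -14.] [9. 6.] [ 5. -7.]
scene -20 7 [ -6. -11.] [9. 6.] [ 6. -7.]
scene -16 3 [ 7. -5.] [ 9. -3.] [ 8. -4.]
scene -12 1 [ 5. -5.] [ 5. -5.] [ 5. -5.]
scene 0 5 [-24.  -5.] [21.  1.] [ 2. -3.]
scene 4 89 [-33.  -7.] [30.  8.] [-2.  1.]
scene 8 41 [-33.  -8.] [30.  9.] [ 2. -4.]
scene 12 20 [-33.  -7.] [29.  7.] [ 0. -6.]
scene 16 29 [-32.  -7.] [30.  7.] [ 8. -5.]
scene 20 26 [-32. -19.] [30.  3.] [ 1. -5.]
scene 24 215 [-36. -35.] [34. 34.] [  3. -12.]
scene 28 88 [-37. -37.] [34. 38.] [  7. -18.]
```

The visible fingertips end about 14 mm behind the reported TCP, not 22 mm ahead, so they closed above the bar. I'll open, go about 37 mm lower and close while watching the force.

Request:
apply_moves(
  increments=[
    [0, 0, 0, 0, 0, -2, 0.5],
    [0, 0, 0, 0, 1.2, 0, 0.5],
    [0, 0, 0, 0, 0, 0, 0.5],
    [0, 0, 0, 0, 0, 0, 0.5],
    [0, 0, 0, 0, 0, 0, 0.5],
    [0, 0, 0, 0, 0, 12, 0.5],
    [0, 0, 0, 0, 0, 12, 0.5],
    [0, 0, 0, 0, 0, 0, 0.5],
  ],
)

```text
time: 8.05
eef_pos: [620.6, -28.9, 189.6]
tcp_rot: [0.999, -0.041, -0.001, -0.0]
contact_force: [-0.3, 0.8, 0.0]
grip_width: 42.4
grip_force: 0.0
```

```bash
python3 - <<'E'
from h import *
s,Rm=st()
c=cam('wrist'); save(c,'w3'); P=cloud(c); L=(P-s['eef_pos'])@Rm
for sg in (1,-1):
  q=L[(abs(L[:,0])<15)&(sg*L[:,1]>12)&(sg*L[:,1]<45)&(L[:,2]>-60)]
  h,e=np.histogram(q[:,2],np.arange(-60,70,5)); print(dict(zip(e[:-1],h)))
E
```

```text
t 8.05 j [-0.3   0.92  0.72  1.35 -0.62  1.1  -1.15] p [620.6 -28.9 189.6] yaw -0.081 z [-0.003  0.    -1.   ] F [-0.3  0.8  0. ] T [0.02 0.02 0.03] w 42.4 g 0.0
{np.int64(-60): np.int64(472), np.int64(-55): np.int64(461), np.int64(-50): np.int64(277), np.int64(-45): np.int64(325), np.int64(-40): np.int64(289), np.int64(-35): np.int64(252), np.int64(-30): np.int64(246), np.int64(-25): np.int64(205), np.int64(-20): np.int64(115), np.int64(-15): np.int64(19), np.int64(-10): np.int64(0), np.int64(-5): np.int64(0), np.int64(0): np.int64(1713), np.int64(5): np.int64(52), np.int64(10): np.int64(11), np.int64(15): np.int64(5), np.int64(20): np.int64(0), np.int64(25): np.int64(0), np.int64(30): np.int64(0), np.int64(35): np.int64(37), np.int64(40): np.int64(0), np.int64(45): np.int64(102), np.int64(50): np.int64(2), np.int64(55): np.int64(0), np.int64(60): np.int64(0)}
{np.int64(-60): np.int64(482), np.int64(-55): np.int64(445), np.int64(-50): np.int64(287), np.int64(-45): np.int64(320), np.int64(-40): np.int64(292), np.int64(-35): np.int64(261), np.int64(-30): np.int64(236), np.int64(-25): np.int64(205), np.int64(-20): np.int64(118), np.int64(-15): np.int64(22), np.int64(-10): np.int64(0), np.int64(-5): np.int64(0), np.int64(0): np.int64(1634), np.int64(5): np.int64(55), np.int64(10): np.int64(11), np.int64(15): np.int64(7), np.int64(20): np.int64(0), np.int64(25): np.int64(0), np.int64(30): np.int64(0), np.int64(35): np.int64(36), np.int64(40): np.int64(0), np.int64(45): np.int64(135), np.int64(50): np.int64(1), np.int64(55): np.int64(0), np.int64(60): np.int64(0)}
```

Request:
apply_moves(
  increments=[
    [0, 0, 0, 1, 0.5, 6, 0.5],
    [0, 0, 0, 0, 0, 6.5, 0.5],
    [0, 0, 0, 0, 0, 0, 0.1],
    [0, 0, 0, 0, 0, 0, 0],
    [0, 0, 0, 0, 0, 0, 0],
    [0, 0, 0, 0, 0, 0, 0],
    [0, 0, 0, 0, 0, 0, 0],
    [0, 0, 0, 0, 0, 0, 0],
  ],
  force=70,
)

```text
time: 8.9
eef_pos: [622.4, -29.5, 179.5]
tcp_rot: [0.999, -0.04, 0.0, -0.0]
contact_force: [-1.7, 5.3, 5.3]
grip_width: 12.2
grip_force: 71.0
```

Request:
apply_moves(
  increments=[
    [0, 0, 0, 0, 0, 2, 0],
    [0, 0, 0, 0, 0, 2, 0],
    [0, 0, 0, 0, 0, 2, 0],
    [0, 0, 0, 0, 0, 2, 0],
    [0, 0, 0, 0, 0, 1, 0],
    [0, 0, 0, 0, 0, 0, 0],
    [0, 0, 0, 0, 0, 0, 0],
    [0, 0, 0, 0, 0, 0, 0],
  ],
)

```text
time: 9.7
eef_pos: [622.6, -29.4, 171.4]
tcp_rot: [0.999, -0.04, 0.001, -0.0]
contact_force: [-5.1, 7.4, 18.8]
grip_width: 12.3
grip_force: 72.9
```

```bash
python3 - <<'E'
from h import *
st()
b=cam('scene'); print(bar(b,621.5,-29.5,192,213))
P=cloud(b); Q=P[(np.hypot(P[:,0]-622,P[:,1]+29.5)<34)&(P[:,2]>165)&(P[:,2]<192)]; print(np.percentile(Q[:,2],[20,50,80]))
E
```

```text
t 9.70 j [-0.3   0.94  0.7   1.37 -0.64  1.06 -1.14] p [622.6 -29.4 171.4] yaw -0.081 z [ 0.001  0.001 -1.   ] F [-5.1  7.4 18.8] T [ 1.49  1.07 -0.24] w 12.3 g 72.9
(110, array([635.4, -22.6,  28.7,  37.6]), 'ang rect 1.882 pca -0.844')
[177.30382938 179.20544006 181.27399166]
```

Request:
apply_moves(
  increments=[
    [0, 0, 0, 0, 0, 1.5, 0],
    [0, 0, -0.1, 0, 0, 0, 0],
    [0, 0, -0.1, 0, 0, 0, 0],
    [0, 0, -0.1, 0, 0, 0, 0],
    [0, 0, -0.1, 0, 0, 0, 0],
    [0, 0, -0.1, 0, 0, 0, 0],
    [0, 0, -0.1, 0, 0, 0, 0],
    [0, 0, -0.1, 0, 0, 0, 0],
  ],
)

```text
time: 10.55
eef_pos: [622.8, -28.9, 171.2]
tcp_rot: [0.952, 0.307, 0.001, -0.0]
contact_force: [-12.4, 11.2, 38.2]
grip_width: 12.4
grip_force: 75.6
```

```bash
python3 - <<'E'
from h import *
st()
for n in ['scene','top','wrist']:
    b=cam(n)
    for p in optics.spot_point(n,'tail_tip')[:2]: print(n,p['conf'],world(b,*p['position'],176).round(1))
E
```

```text
t 10.55 j [-0.23  0.89  0.51  1.37 -0.47  1.   -0.56] p [622.8 -28.9 171.2] yaw 0.623 z [ 0.002  0.002 -1.   ] F [-12.4  11.2  38.2] T [ 2.49  2.69 -0.24] w 12.4 g 75.6
scene 0.18 [554.6 150.4 176. ]
top 0.46 [567.2 -89.1 176. ]
```

Request:
apply_moves(
  increments=[
    [0, 0, -0.1, -0.2, -0.9, -0.6, 0],
    [0, 0, -0.1, 0, 0, 0, 0],
    [0, 0, -0.1, 0, 0, 0, 0],
    [0, 0, -0.1, 0, 0, 0, 0],
    [0, 0, -0.1, 0, 0, 0, 0],
    [0, 0, -0.1, 0, 0, 0, 0],
    [0, 0, -0.1, 0, 0, 0, 0],
    [0, 0, 0, 0, 0, 0, 0],
  ],
)

```text
time: 11.65
eef_pos: [622.1, -28.7, 171.3]
tcp_rot: [0.789, 0.614, 0.001, 0.0]
contact_force: [-8.3, 7.4, 29.4]
grip_width: 12.1
grip_force: 74.3
```

```bash
python3 - <<'E'
from h import *
st()
for n in ['scene','top','wrist']:
    b=cam(n); 
    if n=='wrist': save(b,'w4')
    for p in optics.spot_point(n,'tail_tip')[:2]: print(n,p['conf'],world(b,*p['position'],176).round(1))
E
```

```text
t 11.65 j [-0.15  0.86  0.31  1.37 -0.29  0.96 -0.01] p [622.1 -28.7 171.3] yaw 1.323 z [ 0.002  0.001 -1.   ] F [-8.3  7.4 29.4] T [ 1.8   1.84 -0.12] w 12.1 g 74.3
scene 0.54 [ 628.  -113.8  176. ]
scene 0.48 [695.2 -55.8 176. ]
top 0.58 [ 623.6 -111.   176. ]
```

View pics/w4.png

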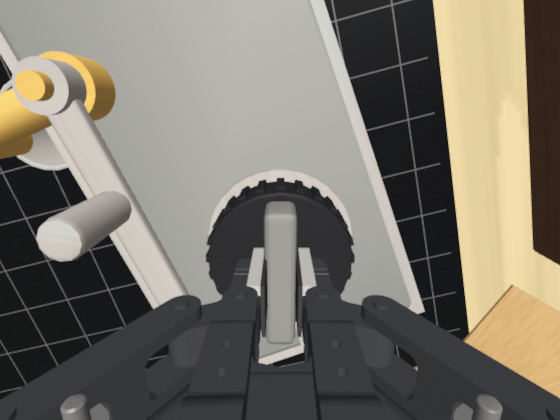

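Request:
apply_moves(
  increments=[
    [0, 0, -0.05, 0, 0, 0, 0],
    [0, 0, -0.05, 0, 0, 0, 0],
    [0, 0, -0.05, 0, 0, 0, 0],
    [0, 0, -0.03, 0, 0, 0, 0],
    [0, 0, -0.03, 0, 0, 0, 0],
    [0, 0, -0.03, 0, 0, 0, 0],
    [0, 0, -0.03, 0, 0, 0, 0],
    [0, 0, 0, 0, 0, 0, 0],
  ],
)

```text
time: 12.75
eef_pos: [621.9, -28.6, 171.3]
tcp_rot: [0.7, 0.714, 0.001, 0.0]
contact_force: [-9.5, 9.4, 30.4]
grip_width: 12.0
grip_force: 74.9
```

```bash
python3 - <<'E'
from h import *
st()
for n in ['scene','top']:
    b=cam(n); 
    for p in optics.spot_point(n,'tail_tip')[:2]: print(n,p['conf'],world(b,*p['position'],176).round(1))
E
```

```text
t 12.75 j [-0.11  0.85  0.24  1.37 -0.22  0.95  0.2 ] p [621.9 -28.6 171.3] yaw 1.590 z [ 0.002  0.001 -1.   ] F [-9.5  9.4 30.4] T [ 1.96  2.21 -0.62] w 12.0 g 74.9
scene 0.78 [ 649.  -104.3  176. ]
top 0.6 [642.4 -97.9 176. ]
```

Request:
apply_moves(
  increments=[
    [0, 0, -0.03, 0, 0, 0, 0],
    [0, 0, -0.03, 0, 0, 0, 0],
    [0, 0, -0.03, 0, 0, 0, 0],
    [0, 0, 0, 0, 0, 0, 0],
    [0, 0, 0, 0, 0, 0, 0],
    [0, 0, 0, 0, 0, 0, 0],
    [0, 0, 0, 0, 0, 0, 0],
    [0, 0, 0, 0, 0, 0, 0],
  ],
)

```text
time: 13.75
eef_pos: [621.9, -28.6, 171.3]
tcp_rot: [0.669, 0.744, 0.001, 0.0]
contact_force: [-10.4, 8.1, 30.8]
grip_width: 12.4
grip_force: 88.4
```

```bash
python3 - <<'E'
from h import *
st()
for n in ['scene','top']:
    b=cam(n); 
    for p in optics.spot_point(n,'tail_tip')[:2]: print(n,p['conf'],world(b,*p['position'],176).round(1))
E
```

```text
t 13.75 j [-0.1   0.85  0.21  1.37 -0.2   0.94  0.27] p [621.9 -28.6 171.3] yaw 1.677 z [ 0.002  0.002 -1.   ] F [-10.4   8.1  30.8] T [ 2.02  2.2  -1.91] w 12.4 g 88.4
scene 0.61 [ 648.8 -109.8  176. ]
scene 0.3 [552.2 146.9 176. ]
top 0.39 [ 643.3 -105.6  176. ]
```

Request:
apply_moves(
  increments=[
    [0, 0, 0.04, 0, 0, 0, 0],
    [0, 0, 0.03, 0, 0, -3, 0],
    [0, 0, 0, 0, 0, -4, 0],
    [0, 0, 0, 0, 0, -2, 0.3],
    [0, 0, 0, 0, 0, 0, 0.4],
    [0, 0, 0, 0, 0, 0, 0.4],
    [0, 0, 0, 0, 0, 0, 0.4],
    [0, 0, 0, 0, 0, -15, 0.4],
  ],
)

```text
time: 14.75
eef_pos: [620.9, -29.3, 192.0]
tcp_rot: [0.694, 0.72, -0.001, -0.001]
contact_force: [0.1, 0.2, 0.5]
grip_width: 33.9
grip_force: 0.0
```

Request:
apply_moves(
  increments=[
    [0, 0, 0, 0, 0, -30, 0.4],
    [0, 0, 0, 0, 0, -30, 0.4],
    [0, 0, 0, 0, 0, -30, 0.4],
    [0, 0, 0, -40, 0, 0, 0.4],
    [0, 0, 0, -20, 0, 0, 0.4],
    [0, 0, 0, 0, 0, 0, 0.4],
    [0, 0, 0, 0, 0, 0, 0.4],
    [0, 0, 0, 0, 0, 0, 0.4],
  ],
)

```text
time: 15.55
eef_pos: [624.0, -88.2, 283.3]
tcp_rot: [0.693, 0.721, 0.0, -0.0]
contact_force: [0.1, 0.3, 0.7]
grip_width: 34.3
grip_force: 0.0
```

```bash
python3 - <<'E'
from h import *
st()
for n in ['scene','top','wrist']:
    b=cam(n); 
    if n=='scene': cv2.imwrite('pics/s5.png',cv2.resize(b['image'][140:290,200:360],(640,600))[:,:,::-1])
    for q,z in [('tail_tip',176),('valve_grip',214),('valve_pivot',170)]:
      for p in optics.spot_point(n,q)[:1]: print(n,q,p['conf'],world(b,*p['position'],z).round(1))
E
```

```text
t 15.55 j [-0.02  0.76  0.26  1.15 -0.19  1.25  0.27] p [624.  -88.2 283.3] yaw 1.610 z [-0.  0. -1.] F [0.1 0.3 0.7] T [-0.02  0.01 -0.04] w 34.3 g 0.0
scene tail_tip 0.81 [ 643.7 -101.9  176. ]
scene valve_grip 0.63 [558.7  20.9 214. ]
scene valve_pivot 0.86 [538.1  77.  170. ]
top valve_grip 0.51 [562.8  14.9 214. ]
top valve_pivot 0.63 [ 585. -178.  170.]
wrist tail_tip 0.88 [ 643.8 -110.2  176. ]
wrist valve_grip 0.82 [549.5  15.8 214. ]
```

View pics/s5.png

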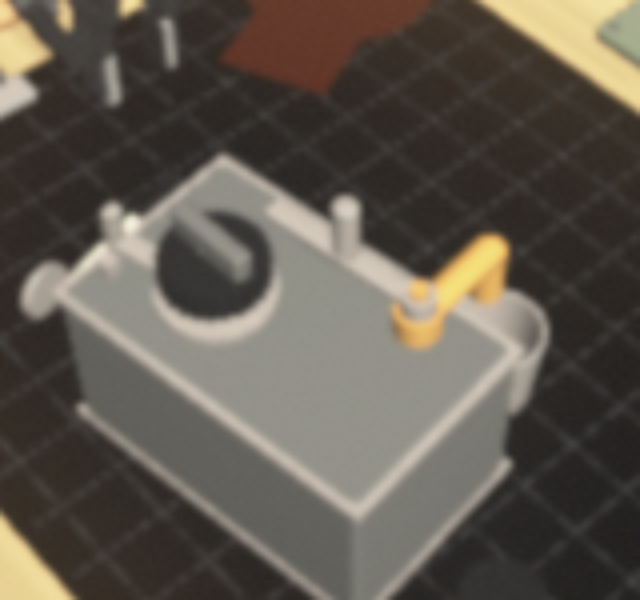

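The tail now stands towards can -y at about 1.70 rad, with the nub at crop (112,215), and the cap is up and released. Next is the lever.

Request:
apply_moves(
  increments=[
    [0, 0, 0, 35.5, -23.2, 0, 0.5],
    [0, 0, 0, 35.5, -23.2, 0, 0.5],
    [0, 0, 0, 35.5, -23.2, 0, 0.5],
    [0, 0, 0, 0, 0, 20, 0.5],
    [0, 0, 0, 0, 0, 20, 0.5],
    [0, 0, 0, 0, 0, 0, 0.5],
    [0, 0, 0, 0, 0, 0, 0.5],
    [0, 0, 0, 0, 0, 0, 0.5],
  ],
)

```text
time: 16.95
eef_pos: [550.8, 14.4, 244.3]
tcp_rot: [0.694, 0.72, 0.0, 0.0]
contact_force: [0.0, 0.0, -0.4]
grip_width: 42.8
grip_force: 0.0
```

```bash
python3 - <<'E'
from h import *
s,Rm=st()
for n in ['wrist','scene']:
    b=cam(n); P=cloud(b); Q=P[(np.hypot(P[:,0]-550,P[:,1]-16)<16)&(P[:,2]>196)&(P[:,2]<219)]
    t=Q[Q[:,2]>209]; print(n,len(t)); 
    if len(t)>8: print(np.round(cv2.minEnclosingCircle(t[:,:2].astype(np.float32)),1) if 0 else cv2.minEnclosingCircle(t[:,:2].astype(np.float32)))
    for p in optics.spot_point(n,'valve_grip')[:1]: print(p['conf'],world(b,*p['position'],214).round(1))
L=(cloud(b)-s['eef_pos'])@Rm
E
```

```text
t 16.95 j [-0.22  0.66  0.26  1.54 -0.19  0.96  0.14] p [550.8  14.4 244.3] yaw 1.608 z [ 0.001 -0.    -1.   ] F [ 0.   0.  -0.4] T [-0.03 -0.05 -0.04] w 42.8 g 0.0
wrist 662
((550.1907958984375, 16.097654342651367), 8.946258544921875)
0.77 [549.1  14.9 214. ]
scene 36
((548.509765625, 17.19655418395996), 8.699440002441406)
0.62 [550.2  16.1 214. ]
```

Request:
apply_moves(
  increments=[
    [0, 0, 0, 1.7, -0.6, 20, 0.5],
    [0, 0, 0, 0, 0, 20, 0.5],
    [0, 0, 0, 0, 0, 20, 0.5],
    [0, 0, 0, 0, 0, 8, 0.5],
    [0, 0, 0, 0, 0, 0, 0],
    [0, 0, 0, 0, 0, 0, 0],
    [0, 0, 0, 0, 0, 0, 0],
    [0, 0, 0, 0, 0, 0, 0],
  ],
  force=40,
)

```text
time: 17.95
eef_pos: [549.8, 16.2, 176.1]
tcp_rot: [0.694, 0.72, 0.0, 0.0]
contact_force: [-2.4, -0.9, 4.7]
grip_width: 16.7
grip_force: 39.6
```

```bash
python3 - <<'E'
from h import *
s,Rm=st()
P=np.array([542.6,73.7]); G=np.array(s['eef_pos'][:2]); v=G-P; print(np.hypot(*v), np.degrees(np.arctan2(v[1],v[0])))
pr=np.r_[G,0]
for k in range(1,17):
    a=-k*(1.5708)/16; w=P+np.array([[np.cos(a),-np.sin(a)],[np.sin(a),np.cos(a)]])@v; q=np.r_[w,0]; print(k,np.round(Rm.T@(q-pr),1)); pr=q
E
```

```text
t 17.95 j [-0.21  0.74  0.23  1.64 -0.22  0.78  0.16] p [549.8  16.2 176.1] yaw 1.609 z [ 0.001 -0.    -1.   ] F [-2.4 -0.9  4.7] T [-0.16  0.62 -0.02] w 16.7 g 39.6
57.95076827622121 -82.84727647012815
1 [-0.2 -5.7 -0. ]
2 [ 0.3 -5.7 -0. ]
3 [ 0.9 -5.6 -0. ]
4 [ 1.4 -5.5 -0. ]
5 [ 2.  -5.3 -0. ]
6 [ 2.5 -5.1 -0. ]
7 [ 3.  -4.8 -0. ]
8 [ 3.4 -4.5 -0. ]
9 [ 3.9 -4.2 -0. ]
10 [ 4.3 -3.8 -0. ]
11 [ 4.6 -3.3 -0. ]
12 [ 4.9 -2.9 -0. ]
13 [ 5.2 -2.4 -0. ]
14 [ 5.4 -1.9 -0. ]
15 [ 5.5 -1.3 -0. ]
16 [ 5.6 -0.8 -0. ]
```

Request:
apply_moves(
  increments=[
    [0, 0, 0, -0.2, -5.9, 0, 0],
    [0, 0, 0, 0.3, -5.9, 0, 0],
    [0, 0, 0, 0.9, -5.8, 0, 0],
    [0, 0, 0, 1.5, -5.7, 0, 0],
    [0, 0, 0, 2.0, -5.5, 0, 0],
    [0, 0, 0, 2.6, -5.3, 0, 0],
    [0, 0, 0, 3.1, -5.0, 0, 0],
    [0, 0, 0, 3.5, -4.7, 0, 0],
  ],
)

```text
time: 18.75
eef_pos: [506.5, 27.8, 176.2]
tcp_rot: [0.694, 0.72, 0.001, 0.002]
contact_force: [6.4, -4.1, 3.2]
grip_width: 16.6
grip_force: 40.0
```

Request:
apply_moves(
  increments=[
    [0, 0, 0, 4.0, -4.3, 0, 0],
    [0, 0, 0, 4.4, -3.9, 0, 0],
    [0, 0, 0, 4.8, -3.4, 0, 0],
    [0, 0, 0, 5.1, -3.0, 0, 0],
    [0, 0, 0, 0, 0, 0, 0],
    [0, 0, 0, 0, 0, 0, 0],
    [0, 0, 0, 0, 0, 0, 0],
    [0, 0, 0, 0, 0, 0, 0],
  ],
)

```text
time: 19.55
eef_pos: [491.3, 46.3, 176.1]
tcp_rot: [0.694, 0.72, 0.001, 0.001]
contact_force: [5.5, 1.4, 5.4]
grip_width: 17.1
grip_force: 40.2
```

```bash
python3 - <<'E'
from h import *
s,Rm=st(); print('F tool',np.round(Rm.T@s['contact_force'],1)); v=np.array(s['eef_pos'][:2])-[542.6,75]; print(np.hypot(*v),np.degrees(np.arctan2(v[1],v[0])))
E
```

```text
t 19.55 j [-0.29  0.67  0.23  1.85 -0.24  0.65  0.12] p [491.3  46.3 176.1] yaw 1.609 z [ 0.003  0.    -1.   ] F [5.5 1.4 5.4] T [ 0.28 -1.07 -0.2 ] w 17.1 g 40.2
F tool [ 1.2  5.5 -5.4]
58.832943983239105 -150.76862582132136
```

Request:
apply_moves(
  increments=[
    [0, 0, 0, 5.3, -2.3, 0, 0],
    [0, 0, 0, 5.6, -1.9, 0, 0],
    [0, 0, 0, 5.7, -1.3, 0, 0],
    [0, 0, 0, 5.8, -0.6, 0, 0],
    [0, 0, 0, 1.5, 0.2, 0, 0],
    [0, 0, 0, 1, 0, 0, 0],
    [0, 0, 0, 0, 0, 0, 0],
    [0, 0, 0, 0, 0, 0, 0],
  ],
)

```text
time: 20.35
eef_pos: [482.7, 70.3, 176.0]
tcp_rot: [0.694, 0.72, -0.0, -0.0]
contact_force: [-6.9, -4.0, 12.8]
grip_width: 16.5
grip_force: 41.2
```

```bash
python3 - <<'E'
from h import *
s,Rm=st(); print('F tool',np.round(Rm.T@s['contact_force'],1)); v=np.array(s['eef_pos'][:2])-[542.6,75]; print(np.hypot(*v),np.degrees(np.arctan2(v[1],v[0])))
E
```

```text
t 20.35 j [-0.34  0.66  0.24  1.86 -0.24  0.65  0.08] p [482.7  70.3 176. ] yaw 1.608 z [-0.001 -0.    -1.   ] F [-6.9 -4.  12.8] T [-0.72  1.35 -0.15] w 16.5 g 41.2
F tool [ -3.7  -7.  -12.8]
60.109248871658046 -175.47309419119804
```

Request:
apply_moves(
  increments=[
    [0, 0, 0, 1, 0.1, 0, 0],
    [0, 0, 0, 1, 0.1, 0, 0],
    [0, 0, 0, 1, 0.1, 0, 0],
    [0, 0, 0, 0, 0, 0, 0],
    [0, 0, 0, 0, 0, 0, 0],
    [0, 0, 0, 0, 0, 0, 0],
    [0, 0, 0, 0, 0, 0, 0],
    [0, 0, 0, 0, 0, 0, 0],
  ],
)

```text
time: 21.15
eef_pos: [482.2, 73.1, 175.9]
tcp_rot: [0.694, 0.72, -0.001, -0.001]
contact_force: [-10.7, -4.5, 16.4]
grip_width: 16.5
grip_force: 41.6
```

```bash
python3 - <<'E'
from h import *
s,Rm=st(); print('F tool',np.round(Rm.T@s['contact_force'],1)); v=np.array(s['eef_pos'][:2])-[542.6,75]; print(np.hypot(*v),np.degrees(np.arctan2(v[1],v[0])))
E
```

```text
t 21.15 j [-0.35  0.66  0.24  1.86 -0.24  0.65  0.07] p [482.2  73.1 175.9] yaw 1.608 z [-0.002 -0.001 -1.   ] F [-10.7  -4.5  16.4] T [-1.01  2.37 -0.22] w 16.5 g 41.6
F tool [ -4.1 -10.9 -16.3]
60.387766765612476 -178.17409679638098
```

Request:
apply_moves(
  increments=[
    [0, 0, 0, 0, 0, 0, 0.4],
    [0, 0, 0, 0, 0, 0, 0.4],
    [0, 0, 0, 0, 0, 0, 0.4],
    [0, 0, 0, 0, 0, -20, 0.4],
    [0, 0, 0, 0, 0, -30, 0.4],
    [0, 0, 0, 0, 0, -20, 0.4],
    [0, 0, 0, 0, 0, 0, 0.4],
    [0, 0, 0, 0, 0, 0, 0.4],
  ],
)

```text
time: 21.95
eef_pos: [483.4, 73.9, 245.2]
tcp_rot: [0.693, 0.72, 0.0, 0.0]
contact_force: [0.3, -0.0, -0.5]
grip_width: 33.9
grip_force: 0.0
```

```bash
python3 - <<'E'
from h import *
s,Rm=st()
for n in ['wrist','scene']:
    b=cam(n); P=cloud(b); t=P[(np.hypot(P[:,0]-483,P[:,1]-68)<20)&(P[:,2]>209)&(P[:,2]<219)]
    if len(t)>8: print(n,len(t),cv2.minEnclosingCircle(t[:,:2].astype(np.float32)))
    L=P[(abs(P[:,2]-170.5)<3.5)&(np.hypot(P[:,0]-543,P[:,1]-75)<128)&(P[:,0]<520)&(abs(P[:,1]-65)<40)]
    if len(L)>10:
        v=np.linalg.svd(L[:,:2]-L[:,:2].mean(0))[2][0]; print('lever',len(L),np.degrees(np.arctan2(v[1],v[0])),cv2.minAreaRect(L[:,:2].astype(np.float32)))
    for q,z in [('valve_grip',214),('valve_pivot',170),('tail_tip',176)]:
        for p in optics.spot_point(n,q)[:1]: print(q,p['conf'],world(b,*p['position'],z).round(1))
    save(b,'e_'+n)
E
```

```text
t 21.95 j [-0.38  0.56  0.29  1.76 -0.2   0.85  0.03] p [483.4  73.9 245.2] yaw 1.609 z [ 0.  0. -1.] F [ 0.3 -0.  -0.5] T [-0.02  0.02  0.01] w 33.9 g 0.0
wrist 636 ((482.87158203125, 65.97918701171875), 8.966136932373047)
lever 2480 -170.29307879768902 ((469.9505920410156, 63.51934814453125), (103.44088745117188, 16.508878707885742), 9.34079647064209)
valve_grip 0.71 [481.8  65.  214. ]
valve_pivot 0.56 [544.7  74.5 170. ]
scene 37 ((481.3981018066406, 66.34625244140625), 9.235116958618164)
lever 174 9.324257780724645 ((468.7377014160156, 64.6312255859375), (103.98023223876953, 16.75897979736328), 9.291434288024902)
valve_grip 0.77 [487.6  56.3 214. ]
valve_pivot 0.58 [543.2  77.2 170. ]
tail_tip 0.74 [655.7 -98.7 176. ]
```

View pics/e_wrist.png

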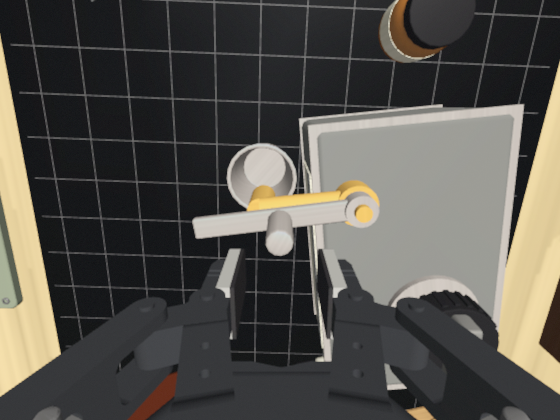

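Request:
apply_moves(
  increments=[
    [0, 0, 0, -20, 0, 0, 0],
    [0, 0, 0, -22, 0, 0, 0],
    [0, 0, 0, 0, 0, 0, 0],
    [0, 0, 0, 0, 0, 20, 0],
    [0, 0, 0, 0, 0, 25, 0],
    [0, 0, 0, 0, 0, 20, 0],
    [0, 0, 0, 5, 0, 0, 0],
    [0, 0, 0, 4, 0, 0, 0],
  ],
)

```text
time: 23.15
eef_pos: [484.8, 41.5, 180.8]
tcp_rot: [0.693, 0.72, -0.0, -0.0]
contact_force: [-0.4, -0.4, 0.4]
grip_width: 0.1
grip_force: 0.0
```

Request:
apply_moves(
  increments=[
    [0, 0, 0, 1.5, 0, 0, 0],
    [0, 0, 0, 1, 0, 0, 0],
    [0, 0, 0, 1, 0, 0, 0],
    [0, 0, 0, 1, 0, 0, 0],
    [0, 0, 0, 0, 0, 0, 0],
    [0, 0, 0, 0, 0, 0, 0],
    [0, 0, 0, 0, 0, 0, 0],
    [0, 0, 0, 0, 0, 0, 0],
  ],
)

```text
time: 23.95
eef_pos: [484.5, 45.2, 180.4]
tcp_rot: [0.694, 0.72, -0.0, 0.0]
contact_force: [-0.6, -0.1, 0.9]
grip_width: -0.2
grip_force: 0.0
```

Request:
apply_moves(
  increments=[
    [0, 0, 0, 1, 0, 0, 0],
    [0, 0, 0, 1, 0, 0, 0],
    [0, 0, 0, 1, 0, 0, 0],
    [0, 0, 0, 0, 0, 0, 0],
    [0, 0, 0, 0, 0, 0, 0],
    [0, 0, 0, 0, 0, 0, 0],
    [0, 0, 0, 0, 0, 0, 0],
    [0, 0, 0, 0, 0, 0, 0],
  ],
)

```text
time: 24.75
eef_pos: [484.4, 48.2, 180.4]
tcp_rot: [0.694, 0.72, -0.0, 0.0]
contact_force: [-1.2, -0.5, -0.1]
grip_width: 0.2
grip_force: 0.7
```

Request:
apply_moves(
  increments=[
    [0, 0, 0, 0.5, 0, 0, 0],
    [0, 0, 0, 0.5, 0, 0, 0],
    [0, 0, 0, 0.5, 0, 0, 0],
    [0, 0, 0, 0.5, 0, 0, 0],
    [0, 0, 0, 0, 0, 0, 0],
    [0, 0, 0, 0, 0, 0, 0],
    [0, 0, 0, 0, 0, 0, 0],
    [0, 0, 0, 0, 0, 0, 0],
  ],
)

```text
time: 25.55
eef_pos: [484.3, 48.7, 180.4]
tcp_rot: [0.694, 0.72, -0.001, 0.001]
contact_force: [-1.9, -12.7, 0.2]
grip_width: -0.4
grip_force: 6.1
```

```bash
python3 - <<'E'
from h import *
s,Rm=st(); print(np.round(Rm.T@s['contact_force'],1))
for n in ['wrist','scene']:
    P=cloud(cam(n))
    L=P[(abs(P[:,2]-170.5)<3.5)&(np.hypot(P[:,0]-543,P[:,1]-75)<128)&(P[:,0]<520)&(P[:,1]>50)&(P[:,1]<100)]
    if len(L)>10: print(n,'lever',len(L),cv2.minAreaRect(L[:,:2].astype(np.float32)))
E
```

```text
t 25.55 j [-0.31  0.65  0.25  1.86 -0.24  0.66  0.12] p [484.3  48.7 180.4] yaw 1.607 z [-0.    -0.002 -1.   ] F [ -1.9 -12.7   0.2] T [-2.62  0.3   0.05] w -0.4 g 6.1
[-12.7  -2.4  -0.1]
wrist lever 4838 ((469.8455505371094, 65.79093933105469), (103.17497253417969, 16.719581604003906), 7.719602584838867)
scene lever 163 ((468.48828125, 67.12091064453125), (104.89893341064453, 15.958590507507324), 7.568387031555176)
```

Request:
apply_moves(
  increments=[
    [0, 0, 0, -5, 0, 0, 0],
    [0, 0, 0, -15, 0, 0, 0],
    [0, 0, 0, 0, 0, -30, 0],
    [0, 0, 0, 0, 0, -40, 0],
    [0, 0, 0, 0, 0, -40, 0.5],
    [0, 0, 0, 0, 0, -40, 0.5],
    [0, 0, 0, 0, 0, 0, 0.5],
    [0, 0, 0, 0, 0, 0, 0.5],
  ],
)

```text
time: 26.45
eef_pos: [485.3, 30.5, 330.8]
tcp_rot: [0.693, 0.721, 0.001, 0.0]
contact_force: [-0.6, -0.2, -0.6]
grip_width: 42.9
grip_force: 0.0
```

```bash
python3 - <<'E'
from h import *
st()
for n in ['wrist','scene']:
    c=cam(n); P=cloud(c)
    L=P[(abs(P[:,2]-170.5)<3.5)&(np.hypot(P[:,0]-543,P[:,1]-75)<128)&(P[:,0]<520)&(P[:,1]>45)&(P[:,1]<100)]
    if len(L)>10: print(n,'lever',len(L),cv2.minAreaRect(L[:,:2].astype(np.float32)))
    t=P[(np.hypot(P[:,0]-644,P[:,1]+108)<18)&(abs(P[:,2]-176)<4)]
    if len(t): print('tail',len(t),t.mean(0))
    for p in optics.spot_point(n,'cup')[:1]: print('cup',p['conf'],world(c,*p['position'],0).round(1))
    if n=='scene': save(c,'end')
E
```

```text
t 26.45 j [-0.31  0.47  0.32  1.6  -0.16  1.1   0.08] p [485.3  30.5 330.8] yaw 1.609 z [ 0.001  0.001 -1.   ] F [-0.6 -0.2 -0.6] T [ 0.02 -0.01 -0.02] w 42.9 g 0.0
wrist lever 1535 ((469.10150146484375, 65.22918701171875), (102.79988098144531, 16.258249282836914), 7.647353649139404)
cup 0.56 [471.2  74.9   0. ]
scene lever 155 ((469.08331298828125, 67.56066131591797), (103.44391632080078, 17.033193588256836), 7.143377780914307)
tail 19 [ 642.38640573 -107.8396395   176.23147225]
cup 0.61 [456.1  64.9   0. ]
```

View pics/end.png

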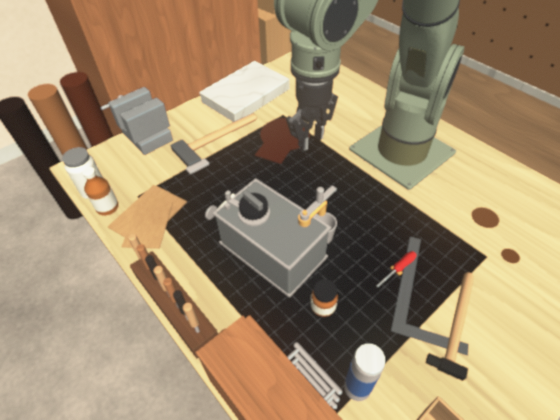

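The final view shows the lever in line with the spout at about (320,203), the tail at the can's -y side at about (228,200), everything else in place and the gripper clear.

```bash
python3 -c "
from cell import robot
print(robot.job_done())"
```

```text
the job is handed in; nothing more can be done
None
```

The job is handed in at about 26 s of the 69 s allowed: the cap's steel tail is at its open stop (about 1.69 rad measured), the pour lever is against its stop in line with the spout, the gripper is touching nothing, and the other things on the bench look undisturbed.

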